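# Third hand for the sweets box

## Robot

A 6-joint arm with a two-finger parallel gripper is mounted at the origin on the work surface. World frame = base frame: x ahead of the robot, y to its left, z up, the work surface at z = 0. Lengths are in m, angles in degrees, forces in N, time in s.
With the tool pointing down it reaches from about 0.375 to 0.9 m from the base axis. Payload 3.1 kg.
Tool frame: the origin (TCP) lies on the centre line of the jaws, within the pads' length; the fingertips stand 22 mm ahead of it and the grasp point (between the pads) lies 3 mm ahead of it; y points along the fingers, z is the direction in which the jaws open and shut, and the axes are right-handed (so a half turn about y gives the same grasp; the last joint's range is limited). The gripper opens to 87 mm and grips with 3 to 60 N. Pads are 19 mm wide; open, the fingers measure 117 mm over their backs; the gripper's body (75 mm by 190 mm) begins 51 mm behind the grasp point.
Start: joints at [54.689, 30.224, 82.088, -0, 67.689, -10.227], TCP at [0.265, 0.566, 0.245] pointing down, gripper open.
Joint ranges: [-176.69, 176.69], [-43.24, 126.21], [12.49, 139.97], [-82, 262], [0, 151.66], [-163.58, 163.58]. Speed limits (degrees/s): [159.86, 159.86, 180, 180, 180, 180].

## Interface

Orientations are given as a 3x3 rotation matrix whose columns are the frame's x, y, z axes.
In Python, from rig import bot gives the robot as it stands.
- The arm moves only by the tool jog_arm, never from a script. Its argument "motion" is one flat list of numbers, 6 for each row, row after row: the shift along the tool's x, y, z in mm, then the turn, a rotation vector about the tool's x, y, z in degrees. A call has 1 to 20 rows; each row is the pose to reach, as a shift and turn from the pose commanded when the call began, along the tool's axes at that moment; what a row does not reach only later rows make up. A row lasts 1/8 s, in which the tool goes at most 62.5 mm and 10.7 degrees, less where a joint would pass 70% of its speed; a pose out of reach is approached as far as the arm can. A call with a gripper value outside its range is refused whole. "gripper" is the opening, from 0 (shut) to 1 (fully open), set as the call begins (left out, the last holds). The fingers move at their own pace and stop on an object; the grip force is fixed at half the most. Time passes only in rows, so rows that repeat a pose let the fingers close. It gives the time, the measured TCP pose, the force and the opening at its end, in the units of the state.
- bot.read_state(): the state, without advancing time (a new reading comes with each control period).
- bot.capture(name): name is "side" or "top"; returns (picture, depth): 420x560x3 uint8, red, green, blue; 420x560 float32, m along the optical axis (not along the pixel's ray), 0 where there is no reading.
- bot.get_calibration(name): a dict with "mtx" (3x3 intrinsics, pixels), "k1" (the pictures are not rectified: a ray, as slopes to the right and down, at radius r is drawn at 1 + k1 r^2 times it, then the intrinsics apply), "pose" (4x4, takes a point from camera to world coordinates). Camera axes: x right, y up, looking along -z (the intrinsics and any distortion apply to the point x, -y, -z); pixel columns grow to the right and rows downward; lengths in m; the calibration is good to about 2 mm. A picture is of the moment at which its call begins. get_calibration takes no time and is no camera call.
- bot.hand_in(): hands the job in, once; it reports no verdict.
The state is a dict: "time_s": time; "joint_positions": joint angles; "qvel": joint speeds; "tau": joint torques, N m; "position": TCP position; "tcp_rot": TCP orientation; "force": force on the tool from outside, world axes, zero at the start; "moment": the same for the moment, N m; "opening": opening from 0.0 (shut) to 1.0 (fully open).
Only numpy, scipy, OpenCV 4.12 (cv2) and the standard library are available. Lean on these libraries where they do the work, as an engineer would, in place of code of your own. Each camera call takes 0.05 s, during which the arm holds its last target.

## Task

The tongs block inside the sweets box has to be screwed to the sprung steel plate again, and I need a third hand. Swing the latch bar clear of the lid, open the glazed lid all the way back so that it stays open by itself, then push the wooden block along the box floor, flat against the plate, and keep pushing with a steady 8 N or so, which sinks the plate about half-way (16 mm); never ram the plate to the end of its travel. Finish while you are still holding the block pressed like that, standing upright on the box floor, so that I can drive the screw; leave the cups, saucers and tongs beside the box as they are.

Things in the scene. Friction and masses are not known exactly. Their poses are not given: they have to be found in the camera images.
- box: Wooden sweets box, fixed to the table, 170 (x) x 280 (y) x 60 mm high, walls and floor 8 mm, so the inside is 154 x 264 mm and its floor 8 mm above the table. Origin: centre of its underside. Its x axis points from the front (latch side, towards the robot) to the hinge side, y along its length towards the end with the sprung plate, z up. It stands turned by up to 0.3 rad.
- latch (a joint): Angle of the latch, a flat steel bar 14 mm wide and 6 mm thick on a vertical pivot on a bracket in front of the box. 0 = bar pointing along the box's +x, lying over the lid's front edge and blocking it; it grows as the bar swings towards the box's -y end, clear of the lid from 1.4 rad (bar along the front wall at 1.57), end stop 1.9 rad. Starts between 0 and 0.3. Light friction (about 1 N at the knob); it stays where it is left.
- latch_pivot (a point): Pivot of the latch: at the box's x -101, y -85 mm, at the underside of the bar, 69.5 mm above the table. Does not move.
- latch_knob (a point): Grip point of the latch's upright round brass knob (16 mm diameter, standing 32 mm above the bar, top 107.5 mm above the table), on its axis, 14 mm below its top, 40 mm from the pivot. Moves with the latch.
- lid (a joint): Opening angle of the lid, hinged along the box's far (+x) rim: 0 = shut, 1.57 = upright, end stop 2.0 rad. The lid weighs 0.3 kg, is not sprung, falls shut when released before about 1.65 and falls gently open to its stop by itself beyond that (take the gripper straight up off the handle then, sideways it drags the lid along). The latch bar really holds it shut.
- lid_hinge (a point): Middle of the hinge line (which runs along the box's y), at the box's x +87 mm, 62 mm above the table. Does not move.
- lid_grip (a point): Grip point on the wooden handle of the lid. The lid is a glass pane in a wooden frame, 170 x 280 x 8 mm, its upper face 68 mm above the table when shut. The handle is an upright tab in the middle of its front edge, 22 mm wide along the box's y, 14 mm thick along x, 40 mm tall; this point lies on its middle line 28 mm above the lid's upper face, 12 mm below the tab's top, 160 mm from the hinge line along the lid and 34 mm out from it. Moves with the lid.
- block_center (a point): Centre (half-way up) of the loose tongs block: light wood, 60 (x) x 36 (y) x 45 mm high, with a shallow groove along its top, about 0.25 kg (0.17 to 0.35), standing on the box floor 10 to 65 mm short of the plate and up to 15 mm off the box's middle line, turned up to 0.25 rad. Its y axis is its 36 mm thickness, pointing roughly at the plate; the +y face goes against the plate.
- plate_face (a point): Centre of the front face of the steel plate inside the box at its +y end, the face the block is pressed against; 120 mm wide (x), 8 mm thick, 40 mm high, from 10 to 50 mm above the table. At rest the face is 88 mm from the box's middle; it moves with the plate along the box's y. Anywhere along its width will do for the block.
- plate (a joint): How far the plate has been pushed back along the box's +y against its springs, m: 0 = at rest, hard stop at 0.030. The springs push back with 0.5 N per mm (500 N/m, no preload): 8 N at 0.016. Two guide rods stick out of the box's end wall as the plate sinks.
- saucer_a: White saucer with a blue ring, 124 mm across, 12 mm high, on the table some 280 mm from the box's middle on its +y side, cup_a on it. Origin under its centre. Bystander.
- cup_a: White ceramic cup with a handle, 76 mm across, 62 mm high, on saucer_a. Origin: centre of its underside. Bystander.
- saucer_b: White saucer like saucer_a, on the box's -y side. Bystander.
- cup_b: White ceramic cup like cup_a, on saucer_b. Bystander.
- tongs: Steel sugar tongs, 138 mm long, 30 mm wide, 8 mm high, lying on the table behind the box. Origin under their middle. Bystander.

How it is judged:
By the outcome, as a careful person would: the job done as asked, in the order asked, and still so for the second after the job is handed in, while the arm keeps its last pose, push and grip.
It also fails if it takes over 58 s, if anything falls off the work surface, if the arm or the gripper's body presses on something with over 40 N, if the wrist force passes 120 N, or if a joint passes its speed limit or range.

## Working session

There is one attempt and no reset: what is moved stays moved. The work goes in short steps, Python scripts to look and compute and a tool call to move; the robot and the scene stay as the last step left them, time stands still between calls to the robot, and variables do not carry over. Pictures are saved under pics/ and viewed, and the job is handed in when it is done.

Besides the shell and the picture viewer there is one more tool, called as a command line: name --argument value ..., lists and objects as JSON in quotes. jog_arm: Moves the arm, as the interface text tells. Its arguments: {"type":"object","properties":{"motion":{"type":"array","items":{"type":"number"}},"gripper":{"type":"number"}},"required":["motion"]}

```bash
ls; mkdir -p pics
cat > h.py <<'E'
import numpy as np, cv2
from rig import bot
def cap(n,f):
    p,d=bot.capture(n); cv2.imwrite(f'pics/{f}.png',p[:,:,::-1]); np.save(f'pics/{f}.npy',d); return p,d
def ray(n,u,v):
    c=bot.get_calibration(n); K=np.array(c['mtx']);k=c['k1']
    x=(u-K[0,2])/K[0,0]; y=(v-K[1,2])/K[1,1]
    rd=np.hypot(x,y); r=rd
    for _ in range(30): r=rd/(1+k*r*r)
    s=r/rd if rd>0 else 1
    T=np.array(c['pose']); return T, np.array([x*s,-y*s,-1.])
def atz(n,u,v,z):
    T,d=ray(n,u,v); w=T[:3,:3]@d; o=T[:3,3]; return o+w*(z-o[2])/w[2]
def atd(n,u,v,D):
    T,d=ray(n,u,v); return T[:3,:3]@(d*D)+T[:3,3]
def proj(n,P):
    c=bot.get_calibration(n); K=np.array(c['mtx']);T=np.array(c['pose'])
    q=T[:3,:3].T@(np.array(P)-T[:3,3]); x=q[0]/-q[2]; y=-q[1]/-q[2]; s=1+c['k1']*(x*x+y*y)
    return np.array([K[0,0]*x*s+K[0,2],K[1,1]*y*s+K[1,2]])
E
python3 - <<'E'
from h import *
for n in('side','top'): cap(n,n+'0'); c=bot.get_calibration(n); print(c)
s=bot.read_state(); print(s)
E
```

```text
pics
{'mtx': array([[500.90379557,   0.        , 276.84836201],
       [  0.        , 500.90379557, 207.81667204],
       [  0.        ,   0.        ,   1.        ]]), 'k1': -0.06910591255105575, 'pose': array([[ 0.92985262,  0.19817601, -0.3100006 ,  0.23126307],
       [-0.36719006,  0.55331532, -0.74767214, -0.92468307],
       [ 0.0233574 ,  0.80905403,  0.58726996,  0.8212618 ],
       [ 0.        ,  0.        ,  0.        ,  1.        ]])}
{'mtx': array([[483.49415874,   0.        , 281.53197292],
       [  0.        , 483.49415874, 212.68602787],
       [  0.        ,   0.        ,   1.        ]]), 'k1': -0.018901889862962012, 'pose': array([[-2.79173369e-02,  9.93968831e-01, -1.06049919e-01,
         4.92376070e-01],
       [-9.99609540e-01, -2.78848878e-02,  1.78903507e-03,
         6.50629799e-02],
       [-1.17894498e-03,  1.06058456e-01,  9.94359198e-01,
         1.25789654e+00],
       [ 0.00000000e+00,  0.00000000e+00,  0.00000000e+00,
         1.00000000e+00]])}
{'time_s': 0.1, 'joint_positions': array([ 5.46897538e+01,  3.02725770e+01,  8.21511638e+01, -1.23200065e-03,
        6.76895132e+01, -1.02280142e+01]), 'qvel': array([ 0.07386501, -0.1530511 , -0.0667556 ,  0.00933578, -0.00592014,
        0.0494974 ]), 'tau': array([-6.94222072e-04, -4.40988743e+01, -1.77148211e+01,  6.34201895e-02,
        5.34134475e-02, -4.68711244e-05]), 'position': array([0.26456053, 0.56554116, 0.24366908]), 'tcp_rot': array([[ 9.05703586e-01, -1.12628036e-03,  4.23910069e-01],
       [-4.23911435e-01, -1.62451616e-03,  9.05702190e-01],
       [-3.31425830e-04, -9.99998046e-01, -1.94877324e-03]]), 'force': array([-0.11859884,  0.25863903, -0.31583805]), 'moment': array([ 0.00390371, -0.02100819, -0.04459974]), 'opening': 1.0003684703751312}
```

View pics/top0.png

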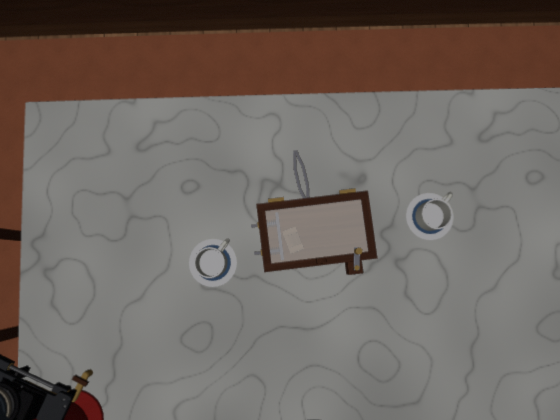

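View pics/side0.png

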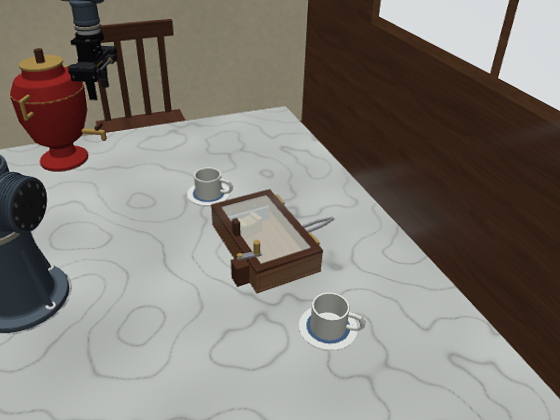

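The top view has +x up and +y left. The box spans about (257-377, 190-272), with the plate end on the left. I'll enlarge it.

Run:
```python
import cv2
a=cv2.imread('pics/top0.png')[180:285,245:390]; a=cv2.convertScaleAbs(a,alpha=1.6); cv2.imwrite('pics/top0c.png',cv2.resize(a,None,fx=5.5,fy=5.5,interpolation=cv2.INTER_CUBIC))
a=cv2.imread('pics/side0.png')[180:295,200:345]; a=cv2.convertScaleAbs(a,alpha=1.4);cv2.imwrite('pics/side0c.png',cv2.resize(a,None,fx=5,fy=5,interpolation=cv2.INTER_CUBIC))
```

```text
(no output)
```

View pics/top0c.png

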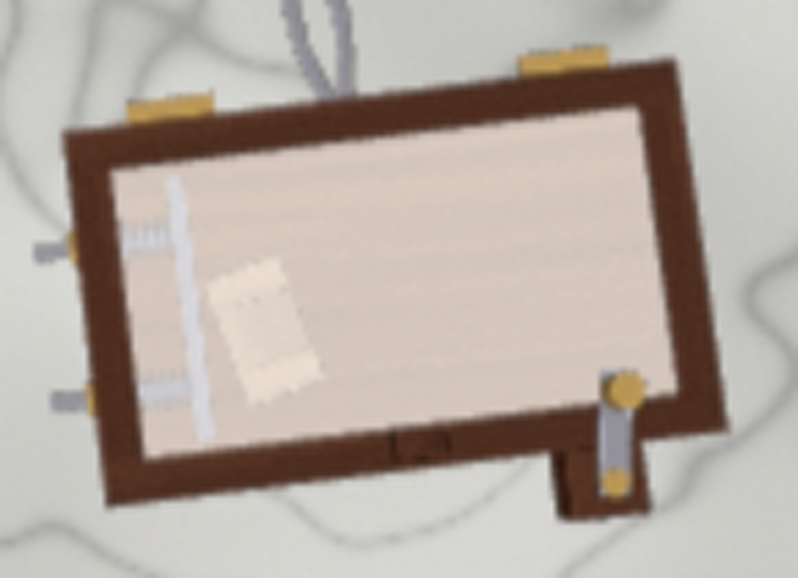

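View pics/side0c.png

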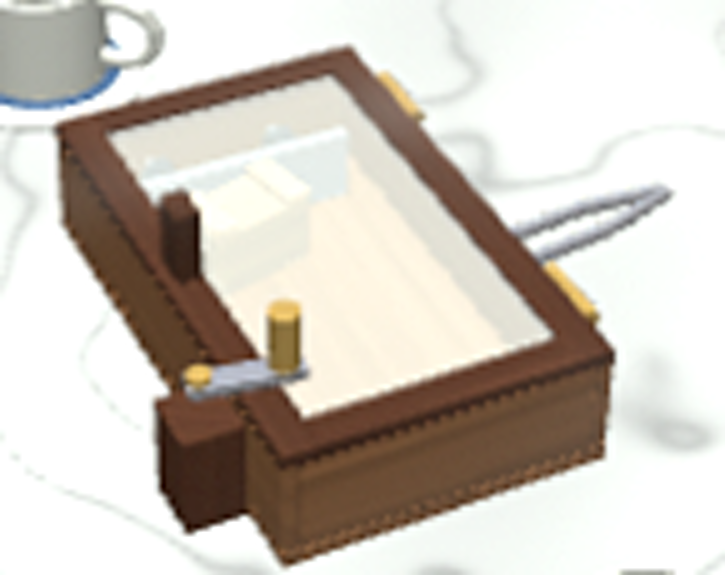

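Run:
```python
from h import *
from scipy.optimize import least_squares
P=np.array([[63,130],[675,60],[728,430],[108,507]])/5.5+[245,180]-0.4
W=np.array([atz('top',u,v,.068)[:2] for u,v in P]); print(W)
L=np.array([[85,140],[85,-140],[-85,-140],[-85,140]])/1000
def f(p):
    c,s=np.cos(p[2]),np.sin(p[2]); return ((L@np.array([[c,s],[-s,c]]))+p[:2]-W).ravel()
r=least_squares(f,[.5,0,0]); x,y,t=r.x; print(r.x,np.abs(r.fun).max())
# side too
Q=np.array([[348,47],[611,352],[285,462],[58,128]])/5+[200,180]-.4
W2=np.array([atz('side',u,v,.068)[:2] for u,v in Q]); W=W2; r2=least_squares(f,[.5,0,0]);print(r2.x,np.abs(r2.fun).max())
c,s=np.cos(t),np.sin(t)
def b2w(bx,by,z): return np.array([x+c*bx-s*by,y+s*bx+c*by,z])
def w2b(p): d=p[:2]-[x,y]; return np.array([c*d[0]+s*d[1],-s*d[0]+c*d[1]])*1000
tp=lambda u,v,z:w2b(atz('top',u/5.5+245-.4,v/5.5+180-.4,z))
print('pivot',tp(615,483,.078),'knob',tp(627,390,.1075))
print('block', [tp(u,v,.053) for u,v in((207,283),(280,258),(325,375),(262,403))])
print('plate',tp(172,180,.05),tp(208,438,.05),'handle',tp(420,443,.108))
sd=lambda u,v,z:w2b(atz('side',u/5+200-.4,v/5+180-.4,z))
print('side knob',sd(283,310,.1075),'pivot',sd(199,372,.08),'handle',sd(178,198,.108))
```

```text
[[ 0.64461594  0.12543526]
 [ 0.66876641 -0.15202162]
 [ 0.50154803 -0.16790262]
 [ 0.47527367  0.10923078]]
[ 0.57255101 -0.02131455  0.09185105] 0.0012673741094618718
[ 0.57028659 -0.02572015  0.09674698] 0.003545089886024144
pivot [-101.11794895  -84.7132561 ] knob [-61.46783336 -90.80345765]
block [array([ 9.85871761, 83.18580972]), array([17.18715109, 48.89996377]), array([-37.89760856,  35.19376967]), array([-47.02072497,  65.01560506])]
plate [58.76827365 93.39662861] [-59.70465358  91.11194315] handle [-73.33747368   0.87540449]
side knob [-63.24678946 -92.41604887] pivot [-101.4868708   -85.69981391] handle [-73.58920136   2.15950865]
```

```bash
cat > pl.py <<'E'
import numpy as np
X,Y,T=.572,-.0225,np.radians(5.3)
def b2w(bx,by,z): c,s=np.cos(T),np.sin(T); return np.array([X+(c*bx-s*by)/1e3,Y+(s*bx+c*by)/1e3,z/1e3])
def w2b(p): c,s=np.cos(T),np.sin(T); d=(np.array(p[:2])-[X,Y])*1e3; return np.array([c*d[0]+s*d[1],-s*d[0]+c*d[1],p[2]*1e3])
# tool down; z axis at world angle a(deg): tool y=-Z, x = y cross z
def R(a):
    a=np.radians(a); z=np.array([np.cos(a),np.sin(a),0]); y=np.array([0,0,-1.]); return np.stack([np.cross(y,z),y,z],1)
def shift(p0,a0,p1,a1): # mm in tool axes, turn about tool y
    return np.round(R(a0).T@(np.array(p1)-p0)*1e3,1), -(a1-a0)
E
python3 - <<'E'
from pl import *
import numpy as np
from rig import bot
s=bot.read_state(); print(s['position'])
p0=np.array([.265,.566,.245]);a0=64.916
k=b2w(-62,-91,160);print(k, shift(p0,a0,k,42.2))
# arc in tool frame at a=42.2, offset slop
a=42.2; n=-R(a)[:,2]
for th in np.linspace(.15,1.75,11):
    K=b2w(-101+40*np.cos(th),-85-40*np.sin(th),103)
    print(round(th,2),R(a).T@(K-b2w(-101+40*np.cos(.15),-85-40*np.sin(.15),103))*1e3)
E
```

```text
[0.26456053 0.56554116 0.24366908]
[ 0.51867079 -0.11883792  0.16      ] (array([ 520.1,   85. , -512.7]), 22.715999999999994)
0.15 [0. 0. 0.]
0.31 [ 4.10278051  0.         -4.90304857]
0.47 [  7.37201246   0.         -10.39711952]
0.63 [  9.72418191   0.         -16.34186444]
0.79 [ 11.09920167   0.         -22.58542222]
0.95 [ 11.46194626   0.         -28.9682985 ]
1.11 [ 10.80314921   0.         -35.32743993]
1.27 [  9.13963979   0.         -41.50039947]
1.43 [  6.51391305   0.         -47.32948622]
1.59 [  2.99304433   0.         -52.66579362]
1.75 [ -1.33302425   0.         -57.37300339]
```

jog_arm --motion '[40,6,-40,0,2,0,80,12,-79,0,4,0,120,19,-118,0,5,0,160,26,-158,0,7,0,200,33,-197,0,9,0,240,39,-237,0,11,0,280,46,-276,0,12,0,320,52,-315,0,14,0,360,59,-355,0,16,0,400,65,-394,0,18,0,440,72,-434,0,19,0,480,78,-473,0,21,0,520,85,-513,0,22.7,0,520,85,-513,0,22.7,0,520,85,-513,0,22.7,0,520,85,-513,0,22.7,0]' --gripper 0.35

```text
time_s: 2.1
position: [0.5174, -0.1174, 0.1595]
tcp_rot: [[0.673, -0.001, 0.74], [-0.74, 0.001, 0.673], [-0.002, -1.0, -0.0]]
force: [0.4, -0.0, -0.0]
opening: 0.351
```

Run:
```python
from h import *
from pl import *
for n in('side','top'): cap(n,n+'1')
s=bot.read_state(); print(s['position'],w2b(s['position']))
a=cv2.imread('pics/side1.png')[130:295,160:360]; b=cv2.imread('pics/top1.png')[180:285,255:395]
cv2.imwrite('pics/c1.png',np.hstack([cv2.resize(a,(400,400)),cv2.resize(b,(400,400))]))
```

```text
[ 0.51785512 -0.11752288  0.15970688] [-62.690712   -89.61523628 159.70687639]
```

View pics/c1.png

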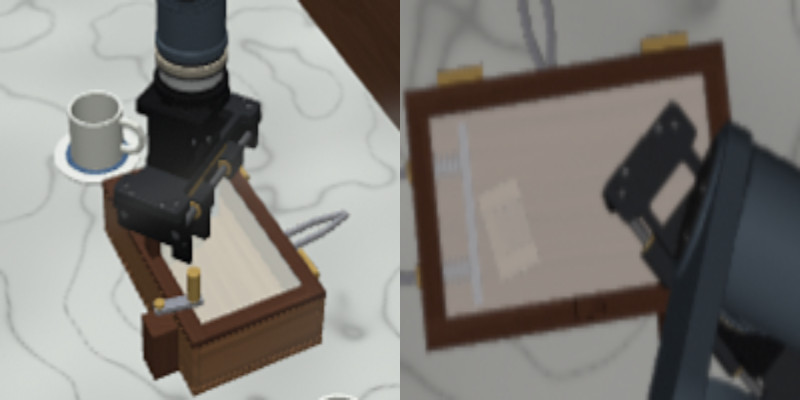

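The side view shows the fingers straddling the spot above the knob, so I'm descending.

jog_arm --motion '[0,15,0,0,0,0,0,30,0,0,0,0,0,45,0,0,0,0,0,57,0,0,0,0,0,57,0,0,0,0]'

```text
time_s: 2.82
position: [0.5176, -0.1187, 0.1011]
tcp_rot: [[0.672, -0.003, 0.741], [-0.741, 0.001, 0.672], [-0.003, -1.0, -0.001]]
force: [-0.0, 0.6, 0.3]
opening: 0.35
```

jog_arm --motion '[2,0,-6,0,0,0,4,0,-10,0,0,0,6,0,-14,0,0,0,7,0,-17,0,0,0,9,0,-20,0,0,0,10,0,-23,0,0,0,11,0,-27,0,0,0,11,0,-31,0,0,0,11,0,-35,0,0,0,11,0,-39,0,0,0,11,0,-43,0,0,0,10,0,-46,0,0,0,9,0,-49,0,0,0,8,0,-52,0,0,0,7,0,-55,0,0,0,5,0,-58,0,0,0,4,0,-60,0,0,0,2,0,-62,0,0,0,1,0,-64,0,0,0,1,0,-64,0,0,0]'

```text
time_s: 5.32
position: [0.471, -0.1624, 0.1025]
tcp_rot: [[0.672, -0.001, 0.741], [-0.741, 0.001, 0.672], [-0.001, -1.0, -0.0]]
force: [0.8, 0.8, 1.5]
opening: 0.353
```

Now I'll lift off and move clear towards the handle, turning so the jaws lie along the box's y. First I compute the move and check the latch.

Run:
```python
from h import *
from pl import *
for n in('side',): cap(n,n+'2')
# commanded track
p0=np.array([.265,.566,.245])+R(64.916)@np.array([.520,.085,-.513]); a=64.916-22.7
p=p0+R(a)@np.array([.001,.057,-.064]); s=bot.read_state()
print('cmd',p,a,s['position'],w2b(s['position']))
g=b2w(-73,1,0)
print(shift(p,a,[g[0],g[1],.16],95.3), shift(p,a,[g[0],g[1],.100],95.3))
a=cv2.imread('pics/side2.png')[130:295,160:360]
cv2.imwrite('pics/c2.png',cv2.resize(a,None,fx=3,fy=3))
```

```text
cmd [ 0.47174523 -0.16281371  0.103     ] 42.215999999999994 [ 0.47109239 -0.16241545  0.10246551] [-113.40027165 -129.99636978  102.46551343]
(array([-81.2, -57. , 110.8]), -53.084) (array([-81.2,   3. , 110.8]), -53.084)
```

View pics/c2.png

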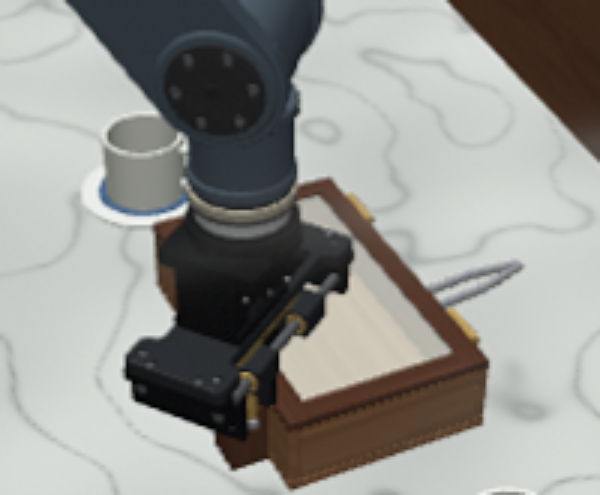

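The latch bar is swung to about 1.7 rad by the knob position. Next comes the handle.

jog_arm --motion '[0,-20,0,0,0,0,0,-40,0,0,0,0,0,-57,0,0,0,0,-12,-57,16,0,-8,0,-24,-57,32,0,-16,0,-36,-57,48,0,-24,0,-48,-57,64,0,-32,0,-60,-57,80,0,-40,0,-72,-57,96,0,-48,0,-81,-57,111,0,-53,0,-81,-57,111,0,-53,0,-81,-57,111,0,-53,0]' --gripper 0.55

```text
time_s: 6.88
position: [0.4992, -0.0287, 0.1595]
tcp_rot: [[0.996, -0.001, -0.09], [0.09, -0.0, 0.996], [-0.001, -1.0, -0.0]]
force: [-0.4, 0.4, -0.3]
opening: 0.547
```

Run:
```python
from h import *
from pl import *
for n in('side','top'): cap(n,n+'3')
s=bot.read_state(); print(s['position'],w2b(s['position']),s['tcp_rot'],s['force'])
a=cv2.imread('pics/side3.png')[130:295,160:360]; b=cv2.imread('pics/top3.png')[180:285,255:395]
cv2.imwrite('pics/c3.png',np.hstack([cv2.resize(a,(400,400)),cv2.resize(b,(400,400))]))
```

```text
[ 0.49927536 -0.02889034  0.15950045] [-73.00400138   0.3546     159.50044803] [[ 9.95991582e-01 -2.95153714e-04 -8.94465251e-02]
 [ 8.94464545e-02 -2.44373412e-04  9.95991602e-01]
 [-3.15828973e-04 -9.99999927e-01 -2.16993408e-04]] [1.12996671 1.08251345 0.09225189]
```

View pics/c3.png

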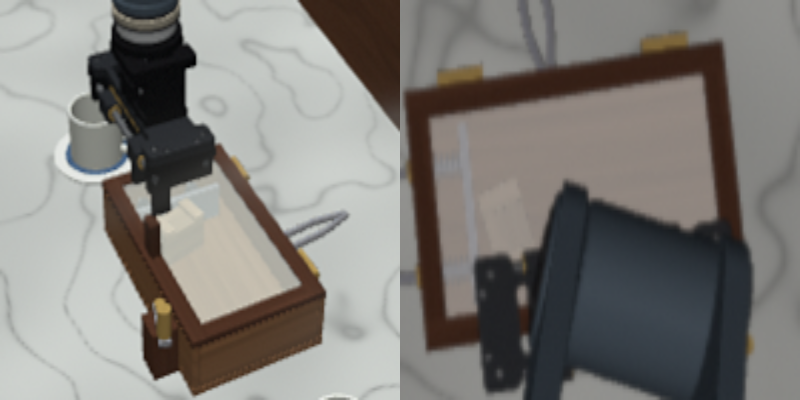

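Latch is clear along the front wall and the gripper is over the handle. I'll descend and grip.

jog_arm --motion '[0,20,0,0,0,0,0,40,0,0,0,0,0,60,0,0,0,0,0,60,0,0,0,0]'

```text
time_s: 7.48
position: [0.4984, -0.0286, 0.0984]
tcp_rot: [[0.996, -0.003, -0.089], [0.089, 0.001, 0.996], [-0.003, -1.0, 0.001]]
force: [1.0, -0.1, -0.1]
opening: 0.552
```

jog_arm --motion '[0,0,0,0,0,0,0,0,0,0,0,0,0,0,0,0,0,0,0,0,0,0,0,0]' --gripper 0

```text
time_s: 7.98
position: [0.4997, -0.0275, 0.1001]
tcp_rot: [[0.996, 0.001, -0.09], [0.09, 0.001, 0.996], [0.001, -1.0, 0.001]]
force: [-0.0, 3.5, 4.2]
opening: 0.253
```

```bash
python3 -c "
import numpy as np
o=None
def p(f): return np.array([160-160*np.cos(f)+34*np.sin(f),-(160*np.sin(f)+34*np.cos(f)-34)])
for f in np.arange(0.1,.81,.1): print(round(f,2),p(f).round(1))
for f in np.arange(.9,1.85,.1): print(round(f,2),(p(f)-p(.8).round()).round(1))"
```

```text
0.1 [  4.2 -15.8]
0.2 [  9.9 -31.1]
0.3 [ 17.2 -45.8]
0.4 [ 25.9 -59.6]
0.5 [ 35.9 -72.5]
0.6 [ 47.1 -84.4]
0.7 [ 59.5 -95.1]
0.8 [  72.9 -104.5]
0.9 [14.2 -8.5]
1.0 [ 29.2 -15. ]
1.1 [ 44.7 -20. ]
1.2 [ 60.7 -23.4]
1.3 [ 77.  -25.3]
1.4 [ 93.3 -25.5]
1.5 [109.6 -24. ]
1.6 [125.7 -20.9]
1.7 [141.3 -16.3]
1.8 [156.5 -10.1]
```

jog_arm --motion '[2,-8,0,0,0,0,4,-16,0,0,0,0,7,-23,0,0,0,0,10,-31,0,0,0,0,13.5,-38.5,0,0,0,0,17,-46,0,0,0,0,21.5,-53,0,0,0,0,26,-60,0,0,0,0,36,-72.5,0,0,0,0,47,-84.5,0,0,0,0,59.5,-95,0,0,0,0,73,-104.5,0,0,0,0]'

```text
time_s: 9.48
position: [0.5698, -0.021, 0.2048]
tcp_rot: [[0.996, -0.006, -0.091], [0.091, 0.001, 0.996], [-0.006, -1.0, 0.001]]
force: [-5.1, 3.6, 1.3]
opening: 0.25
```

Run:
```python
from h import *
from pl import *
for n in('side','top'): cap(n,n+'4')
s=bot.read_state(); print(w2b(s['position']),s['force'],s['opening'])
a=cv2.imread('pics/side4.png')[110:295,150:380]; b=cv2.imread('pics/top4.png')[180:285,255:395]
cv2.imwrite('pics/c4.png',np.hstack([cv2.resize(a,(400,400)),cv2.resize(b,(400,400))]))
```

```text
[6.67907678e-02 1.70947567e+00 2.05989237e+02] [-5.23379386  4.59283531  3.73792617] 0.24900324827883968
```

View pics/c4.png

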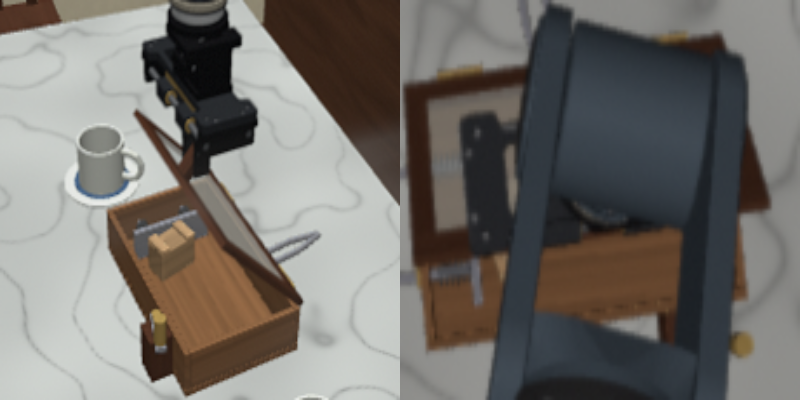

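The lid is half open and held, with the forces small. Continuing to 1.8 rad.

jog_arm --motion '[7,-4.5,0,0,0,0,14,-8.5,0,0,0,0,29,-15,0,0,0,0,44.5,-20,0,0,0,0,60.5,-23.5,0,0,0,0,77,-25.5,0,0,0,0,93,-25.5,0,0,0,0,109.5,-24,0,0,0,0,125.5,-21,0,0,0,0,141,-16.5,0,0,0,0,156.5,-10,0,0,0,0,156.5,-10,0,0,0,0,156.5,-10,0,0,0,0]'

```text
time_s: 11.2
position: [0.7296, -0.0061, 0.2156]
tcp_rot: [[0.996, 0.004, -0.091], [0.091, 0.002, 0.996], [0.005, -1.0, 0.001]]
force: [-0.3, 5.3, 0.3]
opening: 0.25
```

Run:
```python
from h import *
from pl import *
for n in('side','top'): cap(n,n+'5')
s=bot.read_state(); print(w2b(s['position']),s['force'],s['opening'])
a=cv2.imread('pics/side5.png')[70:295,150:380]; b=cv2.imread('pics/top5.png')[150:285,245:395]
cv2.imwrite('pics/c5.png',np.hstack([cv2.resize(a,(400,400)),cv2.resize(b,(400,400))]))
```

```text
[158.33927763   1.81734795 215.59014512] [0.15079275 5.08178684 0.60117927] 0.24963600290753635
```

View pics/c5.png

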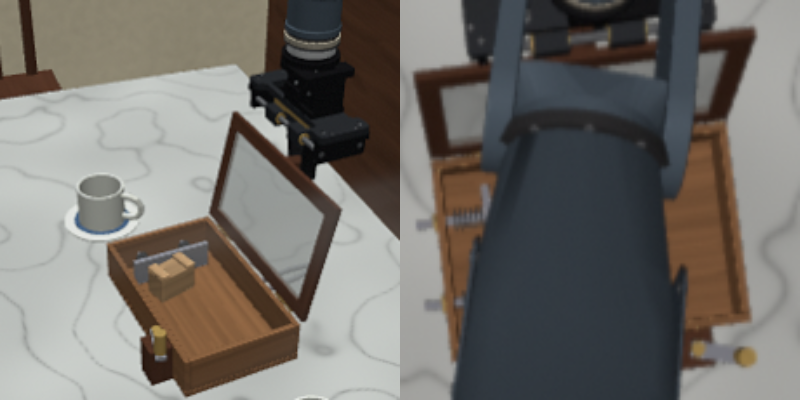

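The lid leans back past upright at about 1.8 rad. I'll release it and go straight up.

jog_arm --motion '[0,0,0,0,0,0,0,0,0,0,0,0,0,0,0,0,0,0,0,0,0,0,0,0,0,-15,0,0,0,0,0,-35,0,0,0,0,0,-60,0,0,0,0,0,-85,0,0,0,0,0,-110,0,0,0,0,0,-110,0,0,0,0]' --gripper 0.6

```text
time_s: 12.55
position: [0.7293, -0.0077, 0.328]
tcp_rot: [[0.996, 0.007, -0.091], [0.091, -0.001, 0.996], [0.007, -1.0, -0.002]]
force: [-0.1, -0.6, 0.0]
opening: 0.601
```

Run:
```python
from h import *
from pl import *
for n in('side','top'): cap(n,n+'6')
s=bot.read_state(); print(w2b(s['position']),s['force'],s['opening'])
a=cv2.imread('pics/side6.png')[70:295,150:380]; b=cv2.imread('pics/top6.png')[150:285,245:395]
cv2.imwrite('pics/c6.png',np.hstack([cv2.resize(a,(400,400)),cv2.resize(b,(400,400))]))
a=cv2.imread('pics/side6.png')[200:270,200:290]; cv2.imwrite('pics/c6b.png',cv2.resize(a,None,fx=8,fy=8,interpolation=cv2.INTER_CUBIC))
```

```text
[156.40352965   0.67823155 324.09283841] [-0.24439084 -0.00721323 -0.72241301] 0.600879749043754
```

View pics/c6.png

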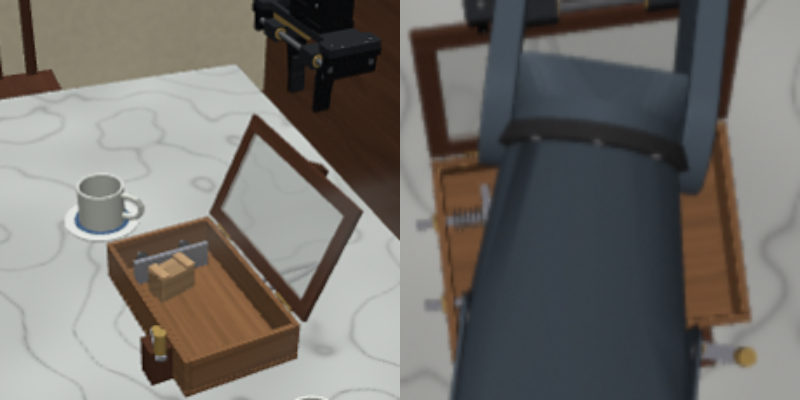

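View pics/c6b.png

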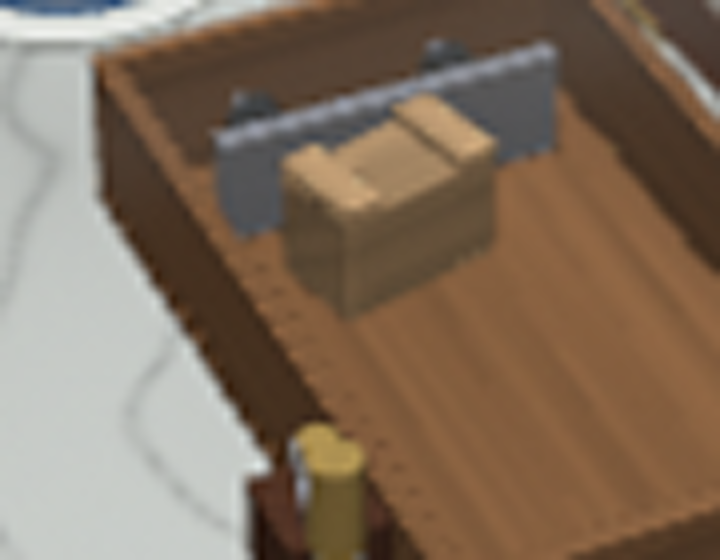

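The lid rests fully back. Now to move the arm to above the box behind the block, with the jaws turned along the box's x.

```bash
cat > cmd.py <<'E'
from pl import *
p=np.array([.265,.566,.245])
a=64.916
def mv(x,y,z,t=0):
    global p,a
    p=p+R(a)@np.array([x,y,z])/1e3; a-=t
mv(520,85,-513,22.7); mv(0,57,0); mv(1,0,-64); mv(-81,-57,111,-53); mv(0,60,0); mv(73,-104.5,0); mv(156.5,-10,0); mv(0,-110,0)
E
python3 - <<'E'
import cmd as _;
E
mv cmd.py ctrk.py
python3 - <<'E'
from h import *
import ctrk as k
from pl import *
s=bot.read_state(); print(k.p,k.a,s['position'])
print('shift',shift(k.p,k.a,b2w(-15,-5,325),5.3))
for u,v in((285,160),(405,95),(497,145),(350,215)):
    print(w2b(atz('side',u/8+200-.4,v/8+200-.4,.053)))
for u,v in((215,135),(555,48)): print('plate',w2b(atz('side',u/8+200-.4,v/8+200-.4,.05)))
E
```

```text
[ 0.72807724 -0.00737579  0.3245    ] 95.216 [ 0.72767221 -0.00737758  0.32409284]
shift (array([-171.8,   -0.5,   -5.9]), 89.916)
[-46.55940167  68.87737537  53.        ]
[ 1.96260129 84.33189012 53.        ]
[17.35692721 47.63416219 53.        ]
[-39.33500536  34.48558163  53.        ]
plate [-60.15186774  94.09059934  50.        ]
plate [59.13516725 90.91867605 50.        ]
```

jog_arm --motion '[-16,0,0,0,9,0,-34,0,-1,0,18,0,-52,0,-1,0,27,0,-70,0,-2,0,36,0,-88,0,-3,0,45,0,-106,0,-3,0,54,0,-124,0,-4,0,63,0,-142,0,-5,0,72,0,-160,0,-6,0,81,0,-172,0,-6,0,89.9,0,-172,80,-6,0,89.9,0,-172,80,-6,0,89.9,0]' --gripper 0.23

```text
time_s: 14.15
position: [0.5537, -0.0282, 0.2396]
tcp_rot: [[0.092, -0.009, 0.996], [-0.996, 0.002, 0.092], [-0.003, -1.0, -0.009]]
force: [0.3, -0.0, 0.6]
opening: 0.228
```

```bash
echo "mv(-172,80,-6,89.9)">>ctrk.py
python3 - <<'E'
from h import *
from pl import *
import ctrk as k
for n in('side','top'): cap(n,n+'7')
s=bot.read_state(); print(k.p,k.a,s['position'],w2b(s['position']),s['force'],s['opening'])
print('shift',shift(k.p,k.a,b2w(-14,-2,40),5.3))
a=cv2.imread('pics/side7.png')[70:295,150:380]; b=cv2.imread('pics/top7.png')[150:285,245:395]
cv2.imwrite('pics/c7.png',np.hstack([cv2.resize(a,(400,400)),cv2.resize(b,(400,400))]))
E
```

```text
[ 0.55733495 -0.02898758  0.2445    ] 5.315999999999988 [ 0.55446732 -0.02839264  0.24031547] [-18.00202622  -4.24794144 240.31547354] [ 0.19419165  0.41886845 -0.43793429] 0.2273030996316012
shift (array([ -3.1, 204.5,   1.2]), 0.015999999999988468)
```

View pics/c7.png

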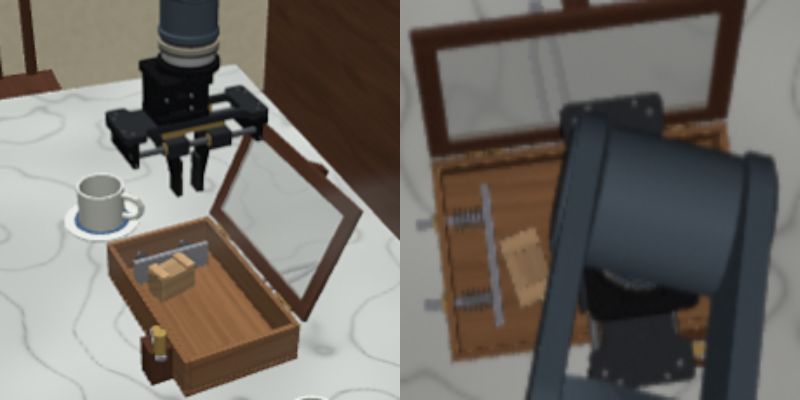

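jog_arm --motion '[-3,40,-2,0,0,0,-3,80,-2,0,0,0,-3,120,-2,0,0,0,-3,150,-2,0,0,0,-3,170,-2,0,0,0,-3,185,-2,0,0,0,-3,197,-2,0,0,0,-3,203,-2,0,0,0,-3,203,-2,0,0,0,-3,203,-2,0,0,0]'

```text
time_s: 15.5
position: [0.5554, -0.0262, 0.0416]
tcp_rot: [[0.093, 0.001, 0.996], [-0.996, -0.0, 0.093], [0.0, -1.0, 0.001]]
force: [-1.0, -0.0, -1.0]
opening: 0.23
```

```bash
echo "mv(-3,203,-2)">>ctrk.py
python3 - <<'E'
from h import *
from pl import *
import ctrk as k
for n in('side','top'): cap(n,n+'8')
s=bot.read_state(); print(w2b(k.p),k.a,w2b(s['position']),s['force'],s['opening'])
a=cv2.imread('pics/side8.png')[150:295,190:340]; b=cv2.imread('pics/top8.png')[150:285,245:395]
cv2.imwrite('pics/c8.png',np.hstack([cv2.resize(a,(400,400)),cv2.resize(b,(400,400))]))
E
```

```text
[-17.20244951  -2.10578241  41.5       ] 5.315999999999988 [-16.88867512  -2.19027802  41.64082507] [-0.05531764 -0.117829    0.38947842] 0.22854160246120997
```

View pics/c8.png

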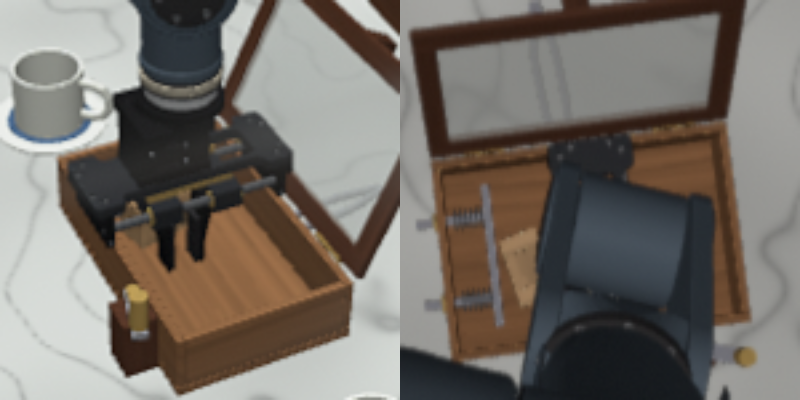

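jog_arm --motion '[-6,0,0,0,0,0,-12,0,0,0,0,0,-18,0,0,0,0,0,-22,0,0,0,0,0,-25,0,0,0,0,0,-28,0,0,0,0,0,-31,0,0,0,0,0,-33,0,0,0,0,0,-35,0,0,0,0,0,-37,0,0,0,0,0,-37,0,0,0,0,0,-37,0,0,0,0,0]'

```text
time_s: 17.1
position: [0.5518, 0.0108, 0.0411]
tcp_rot: [[0.092, 0.001, 0.996], [-0.996, 0.0, 0.092], [-0.0, -1.0, 0.001]]
force: [0.4, -0.4, 0.2]
opening: 0.231
```

```bash
echo "mv(-37,0,0)">>ctrk.py
cat > look.py <<'E'
import sys
from h import *
from pl import *
import ctrk as k
n=sys.argv[1]
for c in('side','top'): cap(c,c+n)
s=bot.read_state(); f=s['force']; c,sn=np.cos(T),np.sin(T)
print(s['time_s'],w2b(k.p),w2b(s['position']),'F box',c*f[0]+sn*f[1],-sn*f[0]+c*f[1],f[2],s['moment'])
a=cv2.imread(f'pics/side{n}.png')[180:270,200:290]; b=cv2.imread(f'pics/top{n}.png')[190:280,245:335]
cv2.imwrite(f'pics/c{n}.png',np.hstack([cv2.resize(x,(400,400),interpolation=cv2.INTER_CUBIC) for x in(a,b)]))
E
python3 look.py 9
```

```text
17.2 [-17.21278186  34.89421615  41.5       ] [-17.03273003  35.00520407  41.10048806] F box -0.5052248072183217 0.1840789298371098 -0.49974402880933233 [-0.08284659  0.0476336  -0.03152668]
```

View pics/c9.png

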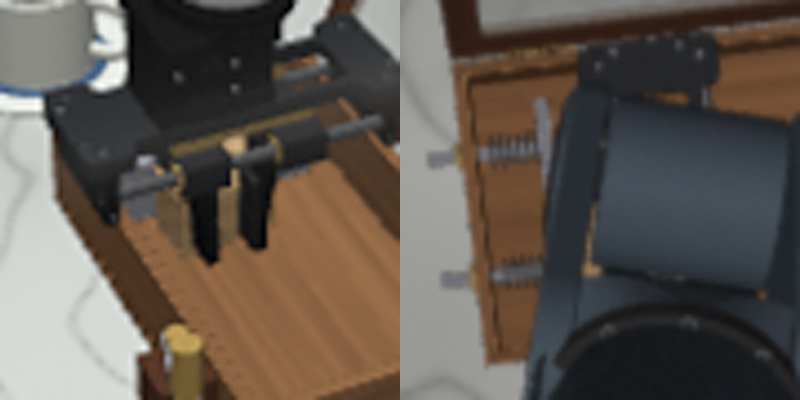

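The block is being moved. From here I push slowly and watch the force. Contact with the plate is expected near TCP y 42.

jog_arm --motion '[-1.5,0,0,0,0,0,-3,0,0,0,0,0,-4.5,0,0,0,0,0,-6,0,0,0,0,0,-7.5,0,0,0,0,0,-9,0,0,0,0,0,-10,0,0,0,0,0,-10,0,0,0,0,0,-10,0,0,0,0,0]'

```text
time_s: 18.32
position: [0.5508, 0.0206, 0.041]
tcp_rot: [[0.093, 0.0, 0.996], [-0.996, 0.0, 0.093], [0.0, -1.0, 0.0]]
force: [1.0, -1.3, -0.6]
opening: 0.227
```

```bash
echo "mv(-10,0,0)">>ctrk.py; python3 look.py 10
```

```text
18.425 [-17.21557438  44.89421576  41.5       ] [-17.09920241  44.89897017  41.06074134] F box 0.2998872309250896 -2.477618758001711 -1.7345263093733245 [-0.38117287 -0.01709561  0.08436122]
```

jog_arm --motion '[-1,0,0,0,0,0,-2,0,0,0,0,0,-3,0,0,0,0,0,-4,0,0,0,0,0,-4,0,0,0,0,0,-4,0,0,0,0,0]'

```text
time_s: 19.18
position: [0.5504, 0.0246, 0.0411]
tcp_rot: [[0.093, 0.0, 0.996], [-0.996, -0.0, 0.093], [0.0, -1.0, 0.0]]
force: [0.7, -3.5, -1.7]
opening: 0.231
```

```bash
echo "mv(-4,0,0)">>ctrk.py; python3 look.py 11
```

```text
19.275 [-17.21669139  48.8942156   41.5       ] [-17.14318846  48.91817346  41.05100249] F box 0.9714954102068157 -4.928633118360781 -1.7778031858383683 [-0.69252558 -0.03309468  0.00928773]
```

View pics/c11.png

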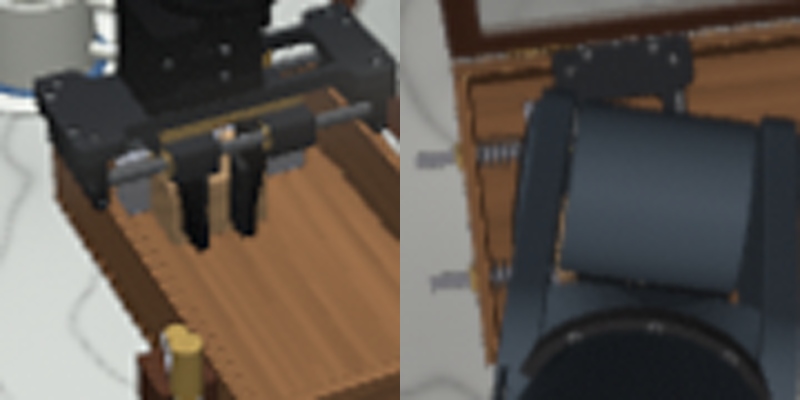

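jog_arm --motion '[-1,0,0,0,0,0,-2,0,0,0,0,0,-3,0,0,0,0,0,-4,0,0,0,0,0,-5,0,0,0,0,0,-6,0,0,0,0,0,-7,0,0,0,0,0,-8,0,0,0,0,0,-8,0,0,0,0,0,-8,0,0,0,0,0]'

```text
time_s: 20.52
position: [0.5497, 0.032, 0.0411]
tcp_rot: [[0.093, 0.0, 0.996], [-0.996, -0.001, 0.093], [0.001, -1.0, 0.0]]
force: [0.4, -7.1, -2.3]
opening: 0.233
```

```bash
echo "mv(-8,0,0)">>ctrk.py; python3 look.py 12
python3 - <<'E'
from h import *
from pl import *
c,sn=np.cos(T),np.sin(T); L=[]
for i in range(10):
    bot.capture('top'); s=bot.read_state(); f=s['force']; L.append([-sn*f[0]+c*f[1],f[2],s['moment'][0]])
L=np.array(L); print(L.mean(0),L.std(0))
b=cv2.imread('pics/top12.png')[200:285,235:320];a=cv2.imread('pics/side12.png')[185:265,200:280]
cv2.imwrite('pics/c12b.png',np.hstack([cv2.resize(cv2.convertScaleAbs(x,alpha=1.5),(400,400),interpolation=cv2.INTER_CUBIC) for x in (a,b)]))
E
```

```text
20.625 [-17.21892542  56.89421529  41.5       ] [-17.13032182  56.33324577  41.0719212 ] F box 0.23812126478069384 -6.7050542869495695 -2.688185672218812 [-1.19205511 -0.06494666 -0.04104146]
[-6.99925843 -1.64540802 -1.21425466] [0.57238533 0.37354371 0.03428852]
```

View pics/c12b.png

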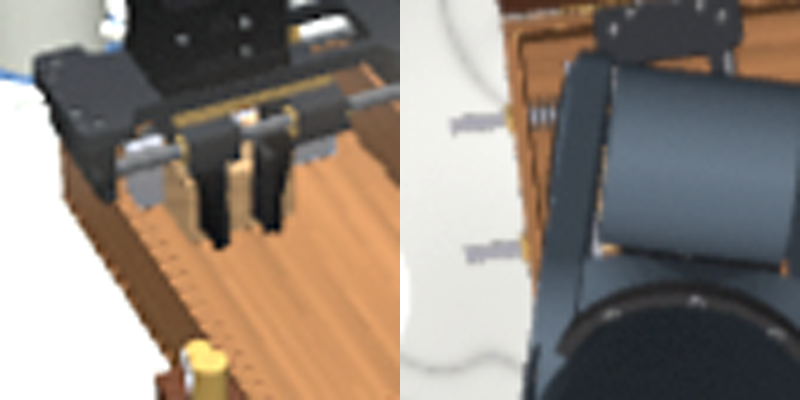

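Rods have moved about 5.2 px, roughly 13.5 mm, which agrees with TCP geometry and 7 N. I need about 2.5 mm more.

jog_arm --motion '[-0.5,0,0,0,0,0,-1,0,0,0,0,0,-1.5,0,0,0,0,0,-2,0,0,0,0,0,-2.5,0,0,0,0,0,-2.5,0,0,0,0,0,-2.5,0,0,0,0,0,-2.5,0,0,0,0,0]'

```text
time_s: 22.12
position: [0.5495, 0.0341, 0.0411]
tcp_rot: [[0.093, 0.0, 0.996], [-0.996, -0.001, 0.093], [0.001, -1.0, 0.0]]
force: [1.3, -8.3, -1.6]
opening: 0.23
```

```bash
echo "mv(-2.5,0,0)">>ctrk.py; python3 look.py 13
python3 - <<'E'
from h import *
from pl import *
c,sn=np.cos(T),np.sin(T); L=[]
acc=0
for i in range(16):
    p,_=bot.capture(('top','side')[i%2]); s=bot.read_state(); f=s['force']; L.append([-sn*f[0]+c*f[1],f[2],s['moment'][0],*w2b(s['position'])])
L=np.array(L); print(L.mean(0),L.std(0))
# rod shift top: subpixel comparison
from scipy.optimize import minimize_scalar
for nm in('top0','top12','top13'):
    g=cv2.imread(f'pics/{nm}.png').astype(int)
    for r in(225,226,227,252,253,254): print(nm,r,g[r,240:264].sum(1)//3)
a=cv2.imread('pics/side13.png')[195:255,200:270]; cv2.imwrite('pics/c13b.png',cv2.resize(cv2.convertScaleAbs(a,alpha=1.4),None,fx=10,fy=10,interpolation=cv2.INTER_CUBIC))
E
```

```text
22.225 [-17.21962355  59.39421519  41.5       ] [-17.16058572  58.50074443  41.06545528] F box 0.05061485014298306 -8.2689221158433 -1.0509381760012406 [-1.46197823 -0.07083418  0.03802   ]
[ -8.30808672  -1.85904895  -1.4475502  -17.12395658  58.46957214
  41.0950938 ] [0.39551768 0.36511637 0.03743334 0.01699208 0.00935494 0.01235981]
top0 225 [132 132 132 132 133 132 133 132 133 133 130 102  95  95  94  94  94  90
  72  41  34  33  31  32]
top0 226 [131 132 132 133 132 133 132 133 133 132 129 102  94  96  96  96  96  97
  83  45  32  32  31  31]
top0 227 [132 132 133 132 133 132 133 133 134 133 131 114  99 105 105 123 126 123
  90  45  33  30  31  32]
top0 252 [127 127 127 127 127 127 126 127 126 127 127 126 127 124 101  92  94  94
  93  92  92  83  44  33]
top0 253 [126 127 127 127 127 126 127 126 126 126 126 126 126 124 104  95  95  95
  94  96  95  85  46  34]
top0 254 [127 127 128 126 127 126 126 126 126 127 126 127 126 125 110  99  99  98
  96 104 100  88  51  35]
top12 225 [160 160 160 160 159 147 130 127 120 115 116 117 116 116 116 115 115 111
 100  82  80  80  61 101]
top1
[... 494 characters left out ...]
 118 119 119 122 120
 117 126 121 109  91  79]
top13 225 [159 160 160 159 148 129 128 127 120 115 115 117 116 116 115 115 115 111
 101  81  79  81  72  70]
top13 226 [159 160 161 160 153 122 116 116 116 115 115 115 114 118 117 119 118 119
 106  83  80  80  53  65]
top13 227 [160 161 160 160 156 124 117 120 123 121 123 121 118 128 128 148 152 149
 112  92  81  78  45  63]
top13 252 [155 155 154 155 154 154 154 151 126 124 120 119 121 122 117 112 115 116
 114 113 111 106  90  78]
top13 253 [155 154 154 154 154 153 153 150 122 116 115 113 113 114 115 114 116 115
 115 118 116 107  89  76]
top13 254 [154 154 154 154 153 154 154 150 123 115 115 117 116 118 119 119 122 120
 117 127 122 110  90  71]
```

View pics/c13b.png

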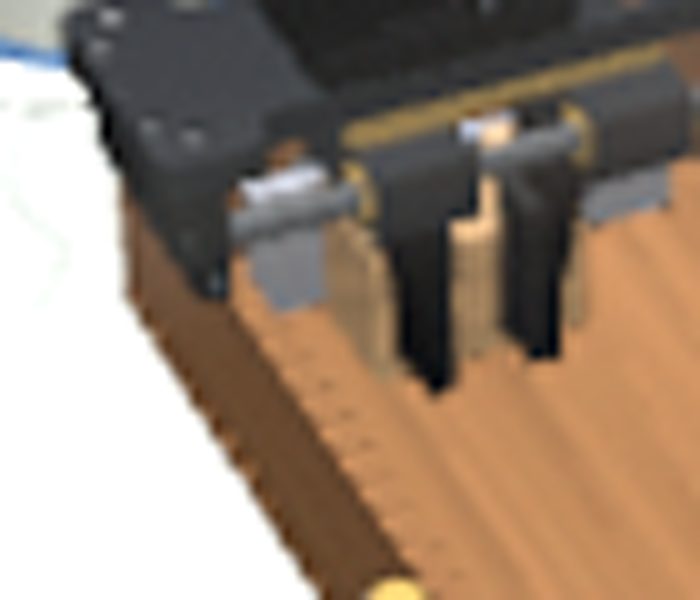

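View pics/side13.png

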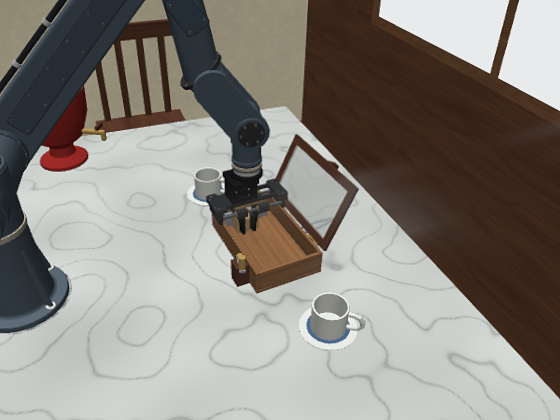

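View pics/top13.png

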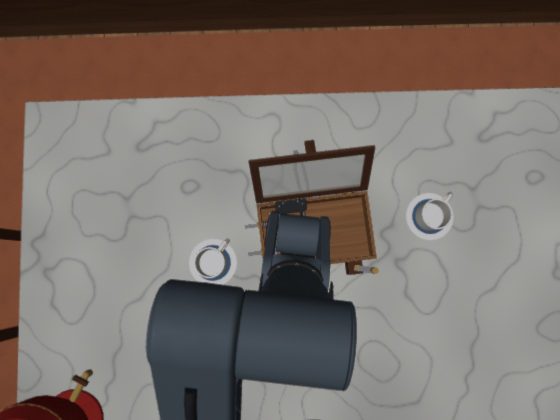

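The lid is open at its stop, the latch is clear (knob at 375, 270 in the top view), and the cups, saucers and tongs are where they were. The block is still pressed against the plate, so I'm handing in.

```bash
python3 -c "
from rig import bot
s=bot.read_state();print(s['time_s'],s['force']);print(bot.hand_in())"
```

```text
23.025 [ 1.37901077 -8.72455499 -1.17692388]
the job is handed in; nothing more can be done
None
```

The job is handed in at 23.0 s, with the arm still pressing the block against the plate.

- **Latch:** I swung it to about 1.7 rad, so it is well clear of the lid.
- **Lid:** I opened it to about 1.8 rad, released it and lifted straight up. It fell back by itself and is leaning well back, apparently on its stop, and was still there in the last pictures.
- **Block:** I pushed it along the floor with two spread fingertips, which turned it parallel to the plate.

**Last checks:**
- **Push:** the mean force along the box was 8.3 N, which includes some floor friction.
- **Plate travel:** guide-rod travel in the top view gave about 15.7 mm, and the gripper position gave about 16 mm. Both are far from the 30 mm stop.
- **Block stance:** it looked upright and parallel to the plate in the side view. I judged this by eye because the gripper hides part of it.
- **Bystanders:** the cups, saucers and tongs looked unmoved in the last pictures.

Nothing failed or disagreed beyond about 0.5 N of force-reading noise. The last single readings were up to about 8.7 N.

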